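# Tighten the shaker's plate clamp with the flat driver

### The job

Take the flat driver from its blue stand, seat its blade in the slotted clamp screw on the microplate shaker and turn the screw clockwise by about 75 degrees, following it down so that the blade stays in the slot, until the brass tab holds the plate tight. Press and turn gently (never over 20 N on the screw), touch the shaker, clamp and plate only with the driver's blade, then stand the driver back in its stand, fully down, let go, and leave the other things as they are.

Things in the scene. Friction and masses are not known exactly. Their poses are not given: they have to be found in the camera images.
- driver_grip (a point): Flat driver, 120 mm long, 90 g: orange square handle 24 x 24 mm in section and 70 mm long, steel shaft 8 mm thick, flat blade. This point is the centre of the handle, 85 mm above the blade's tip. Its z axis points from tip to handle end (up), its x axis lies along the blade's width; the handle's flats face its x and y. It starts upright in its stand.
- driver_tip (a point): Middle of the end of the driver's flat blade (14 mm wide along its x, 3 mm thick along its y); z points up to the handle.
- stand_top (a point): Blue driver stand, a fixed block 60 x 60 x 60 mm with a square hole 19 mm wide straight through it from top to bottom; this point is the centre of the hole's mouth in the top face. When the driver is stowed its tip is 50 mm below this point and its handle's underside rests on the top face.
- screw_place (a point): Where the clamp screw should stand: centre of the round steel head's top face when fully loosened, 103 mm above the bench; axes as the shaker's. Measured only roughly: the real head is fixed up to 3.5 mm off this point along the shaker's x and along its y, and up to 5 mm higher or lower; find it by feel or by sight. The head is 24 mm across, 8 mm high.
- screw (a joint): Angle of the clamp screw, rad, growing clockwise from above: 0 fully loose; tight from 1.15 on; hard stop at 1.6, need not be reached. Starts at 0 to 0.2. The slot runs right across the head, 4.5 mm wide and 5 mm deep, and lies, within 0.35 rad, at 0.6 rad minus this angle counter-clockwise from screw_place's x axis. It sinks 4 mm per rad; takes 0.05 to 0.08 N m.
- plate_center (a point): White 96-well microplate, 85.5 x 128 x 14.4 mm, 120 g, loose in the shaker's nest with 1.5 mm play; this point is its centre, half-way up. Under the screw's head a brass tab (22 x 46 mm, 3 mm thick, sprung 2 N per mm) starts 2 to 3 mm above the plate's edge, meets it as the screw turns, and presses with 3 to 7 N when the screw is tight.
- shaker: White microplate shaker with aluminium platform, 170 x 250 mm, platform 65 mm high, fixed; origin under its centre, z up; the screw stands 86 mm along its +y from the centre. The screw's foot is 32 x 30 mm.
- trough: Clear reagent trough 55 x 80 x 40 mm, loose, not to be disturbed; origin under its centre.
- tube_rack: Green tube rack 55 x 80 mm, 52 mm high with orange-capped tubes, loose, not to be disturbed; origin under its centre.
- tip_box: White and yellow pipette-tip box 85 x 120 x 66 mm, loose, not to be disturbed; origin under its centre.
- spare_plate: Second microplate with amber wells, 85.5 x 128 x 14.4 mm, loose, not to be disturbed; origin under its centre.
- bottle: Glass jar with blue cap, 64 mm across, 120 mm high, loose, not to be disturbed; origin under its centre.
- red_jar: Red jar with metal cap, 60 mm across, 70 mm high, loose, not to be disturbed; origin under its centre.
- vial: Small vial with orange cap, 22 mm across, 45 mm high, loose, not to be disturbed; origin under its centre.
Not all that is in view belongs to the job. There is more than one size of the part that bears driver_grip; the job needs the smallest.

How it is judged:
On the way, in this order (a step that is already met when the one before it is completed fails the run):
1. the screw is being turned by the driver's blade (value of joint screw above 0.5 rad and contact force between driver and screw above 1 N), for 0.05 s.
2. the screw is tight, with the blade still in its slot (value of joint screw above 1.15 rad and contact force between driver and screw above 1 N), for 0.05 s.
At the end, for the whole second after the job is handed in: The screw is turned past 1.12 rad, the plate lies flat in its nest (within 4 mm) under the tab, and the driver stands upright (within 0.12 rad) at rest in the stand, its tip within 10 mm of the hole's axis and at least 45 mm below its mouth (value of joint screw above 1.12 rad and x of plate_center in the frame of shaker between -0.004 and 0.004 m and y of plate_center in the frame of shaker between -0.009 and -0.001 m and angle between plate_center's own z axis and vertical below 0.05 rad and horizontal distance between driver_tip and stand_top below 0.01 m and z of driver_tip in the frame of stand_top below -0.045 m and angle between driver_tip's own z axis and vertical below 0.12 rad and linear speed of driver below 0.02 m/s); the robot touches nothing.
It fails at once if the driver bears on the clamp screw with more than 20 N (contact force between driver and screw above 20 N).
It fails at once if the fingers or arm touch the screw, the clamp, the shaker or its microplate (contact force between any of the fingers, the arm and shaker above 1 N or contact force between any of the fingers, the arm and plate above 1 N).
It fails at once if the driver strikes the microplate (contact force between driver and plate above 2 N).
It fails at once if a bystander is pushed more than 20 mm (distance of any of trough, tube_rack, tip_box, spare_plate, bottle, red_jar, vial from where it was at the start of the episode above 0.02 m).
It also fails if it takes over 72 s, if anything falls off the work surface, if the arm or the gripper's body presses on something with over 40 N, if the wrist force passes 120 N, or if a joint passes its speed limit or range.

### The arm

A 6-joint arm with a two-finger parallel gripper is mounted at the origin on the work surface. World frame = base frame: x ahead of the robot, y to its left, z up, the work surface at z = 0. Lengths are in m, angles in rad, forces in N, time in s.
With the tool pointing down it reaches from about 0.275 to 0.825 m from the base axis. Payload 5.2 kg.
Tool frame: the origin (TCP) lies midway between the tips of the shut fingers; the grasp point (between the pads) lies 19 mm behind it; z points along the fingers, y is the line along which they close (so a half turn about z gives the same grasp; the last joint's range is limited). The gripper opens to 93 mm and grips with 3 to 60 N. Pads are 15 mm wide; open, the fingers measure 128 mm over their backs; the gripper's body (75 mm by 188 mm) begins 65 mm behind the grasp point.
Start: joints at [1.082, 0.259, 1.535, -0, 1.348, -0.203], TCP at [0.155, 0.528, 0.219] pointing down, gripper open.
Joint ranges: [-3.14, 3.14], [-0.91, 2.08], [0.19, 2.58], [-1.22, 4.36], [0.22, 2.71], [-3.12, 3.12]. Speed limits (rad/s): [2.57, 2.57, 3.14, 3.14, 3.14, 3.14].

### API

Orientations are given as a rotation vector (axis times angle).
In Python, from bench import bot gives the robot as it stands. The module is installed in compiled form; this text tells all that it offers.
- The arm moves only by the tool drive_tool, never from a script. Its argument "deltas" is a list of rows, each an object with "jaw": the finger opening in cm, from 0 to 9.3; "delta_pos": the shift along the tool's x, y, z in cm, a list of three; "rotation": the turn, a rotation vector about the tool's x, y, z in degrees, a list of three. A call has 1 to 20 rows; each row shifts and turns the commanded pose from where the row before left it, along the tool's axes as they then stand; what a row does not reach is not made up. A row lasts 1/10 s, in which the tool goes at most 50 mm and 8.59 degrees, less where a joint would pass 70% of its speed; a pose out of reach is approached as far as the arm can. A call is refused whole if a number of a shift passes 5 or a number of a turn 8.59, either way. A call with a gripper value outside its range is refused whole. The fingers move at their own pace and stop on an object; "force" is the grip in N (left out, the last holds). Time passes only in rows, so rows that do not move let the fingers close. It gives the time, the measured TCP pose, the force, the opening and the grip force at its end, in the units of the state.
- bot.get_obs(): the state, without advancing time (a new reading comes with each control period).
- bot.get_image(name): name is "side" or "top"; returns the picture (420x560x3 uint8, red, green, blue); there is no depth.
- bot.get_calibration(name): a dict with "intrinsics" (3x3 intrinsics, pixels), "position" and "orientation" of the camera in the world. Camera axes: x right, y down, z forward; pixel columns grow to the right and rows downward; lengths in m; the calibration is good to about 2 mm. A picture is of the moment at which its call begins. get_calibration takes no time and is no camera call.
- bot.job_done(): hands the job in; it is judged then, once.
The state is a dict: "time": time; "joint_pos": joint angles; "joint_velocities": joint speeds; "joint_efforts": joint torques, N m; "tool_pos": TCP position; "tcp_rot": TCP orientation; "contact_force": force on the tool from outside, world axes, zero at the start; "moment": the same for the moment, N m; "gripper_width": finger opening in m; "gripper_force": force on a finger pad.
Only numpy, scipy, OpenCV 4.12 (cv2) and the standard library are available. Lean on these libraries where they do the work, as an engineer would, in place of code of your own. Each camera call takes 0.05 s, during which the arm holds its last target. There are 200 camera calls.

## Working session

There is one attempt and no reset: what is moved stays moved. The work goes in short steps, Python scripts to look and compute and a tool call to move; the robot and the scene stay as the last step left them, time stands still between calls to the robot, and variables do not carry over. Pictures are saved under pics/ and viewed, at most 10 in all, crops included, and the job is handed in when it is done.

Besides the shell and the picture viewer there is one more tool, called after ">>>" by a JSON object that holds its "api" and its "payload". drive_tool: Moves the arm, as the interface text tells. Its arguments: {"type":"object","properties":{"deltas":{"type":"array","items":{"type":"object","properties":{"jaw":{"type":"number"},"delta_pos":{"type":"array","items":{"type":"number"}},"rotation":{"type":"array","items":{"type":"number"}}}}},"force":{"type":"number"}},"required":["deltas"]}

```bash
mkdir -p pics
python3 - <<'E'
from bench import bot
import cv2
for n in("side","top"):
    im=bot.get_image(n); cv2.imwrite(f"pics/{n}0.png",im[:,:,::-1])
    c=bot.get_calibration(n); print(n,c)
print(bot.get_obs())
E
```

```text
side {'intrinsics': array([[498.92448355,   0.        , 279.90031658],
       [  0.        , 498.92448355, 202.78495524],
       [  0.        ,   0.        ,   1.        ]]), 'position': array([ 0.31294439, -0.84020681,  1.01528806]), 'orientation': array([-2.35927406,  0.32829027, -0.11844782])}
top {'intrinsics': array([[422.98222358,   0.        , 280.82428458],
       [  0.        , 422.98222358, 210.33909854],
       [  0.        ,   0.        ,   1.        ]]), 'position': array([ 0.41316618, -0.00164287,  1.0822605 ]), 'orientation': array([-2.15213315,  2.10777658, -0.15768123])}
{'time': 0.1, 'joint_pos': array([ 1.08218469e+00,  2.59284252e-01,  1.53594032e+00,  6.75729563e-07,
        1.34797661e+00, -2.02790640e-01]), 'joint_velocities': array([-0.00100749, -0.00199487, -0.00127642, -0.00026419, -0.00137909,
        0.00117111]), 'joint_efforts': array([ 2.96960025e-03, -4.38209474e+01, -2.84641832e+01,  7.17721484e-02,
        3.63343733e-02, -5.80021901e-05]), 'tool_pos': array([0.15481777, 0.52727278, 0.21790659]), 'tcp_rot': array([-4.47362277e-01, -3.10902516e+00,  2.37642417e-03]), 'contact_force': array([-0.53961581,  1.01441601, -0.81281266]), 'moment': array([-0.00427186, -0.00260382, -0.04590242]), 'gripper_force': 0.0, 'gripper_width': 0.09343329555942297}
```

View pics/top0.png

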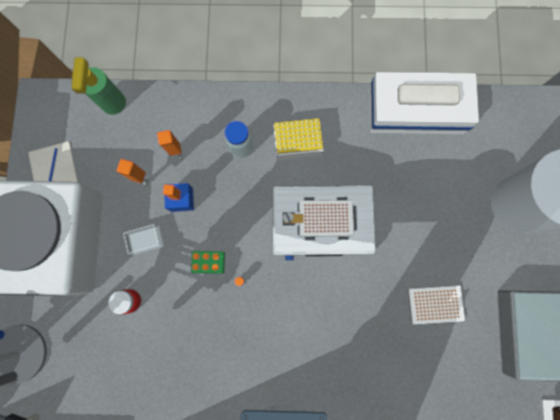

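View pics/side0.png

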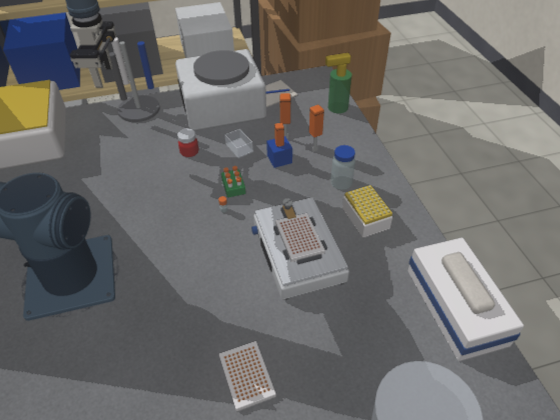

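The top view shows three orange-handled drivers, at about (168,142), (130,172) and (172,192). Only the one at (172,192) is in the blue stand at (178,197). The same three in the side view are at (316,120), (286,105) and (280,135). The shaker is at (323,220) in the top view, with its screw near (289,218). I'll check the choice in one enlarged crop.

Run:
```python
import cv2,numpy as np
s=cv2.imread("pics/side0.png");t=cv2.imread("pics/top0.png")
a=cv2.resize(t[120:220,100:200],(395,395),interpolation=3); b=cv2.resize(s[85:185,240:340],(395,395),interpolation=3)
c=cv2.resize(t[195:245,262:322],(395,200),interpolation=3); d=cv2.resize(s[190:240,260:320],(395,200),interpolation=3)
cv2.imwrite("pics/crop1.png",np.vstack([np.hstack([a,b]),np.hstack([c,d])]))
```

```text
(no output)
```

View pics/crop1.png

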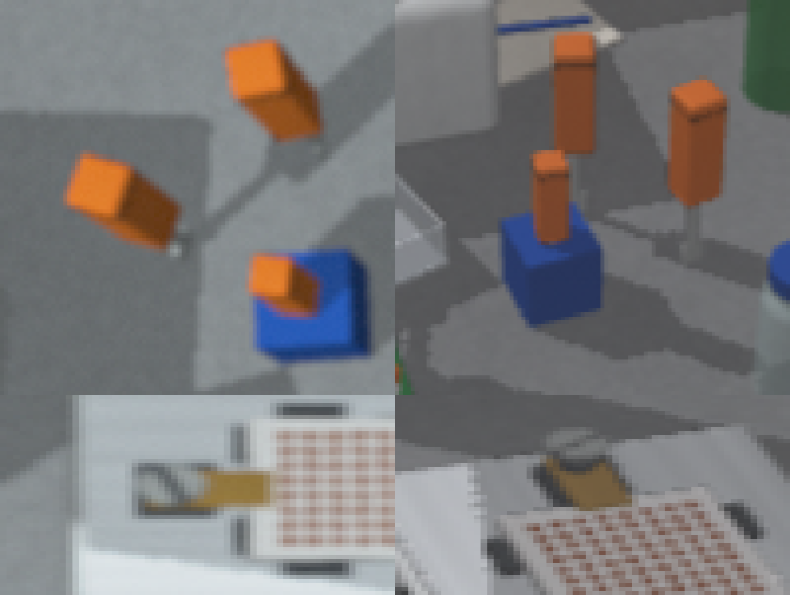

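The driver in the blue stand has the smallest handle, is the only one stowed, and matches the 24 x 24 x 70 mm description, so that is the one to take. The slot is visible on the head, at about (288,217) in the top view. Next I'll measure.

```bash
cat > h.py <<'E'
import numpy as np,cv2
from bench import bot
from scipy.spatial.transform import Rotation as R
class Cam:
    def __init__(s,n):
        c=bot.get_calibration(n); s.K=c['intrinsics'];s.p=c['position'];s.R=R.from_rotvec(c['orientation']).as_matrix()
    def ray(s,uv):
        uv=np.atleast_2d(uv).astype(float); d=np.c_[uv,np.ones(len(uv))]@np.linalg.inv(s.K).T@s.R.T
        return d
    def plane(s,uv,z):
        d=s.ray(uv); return s.p+d*((z-s.p[2])/d[:,2])[:,None]
    def proj(s,P):
        q=(np.atleast_2d(P)-s.p)@s.R@s.K.T; return q[:,:2]/q[:,2:]
def tri(c1,u1,c2,u2):
    d1=c1.ray(u1)[0];d2=c2.ray(u2)[0]
    A=np.c_[d1,-d2]; t=np.linalg.lstsq(A,c2.p-c1.p,rcond=None)[0]
    a=c1.p+d1*t[0];b=c2.p+d2*t[1]; return (a+b)/2,np.linalg.norm(a-b)
T=Cam("top");S=Cam("side")
def hsv(im): return cv2.cvtColor(im,cv2.COLOR_BGR2HSV)
def blobs(m,amin=20):
    n,l,st,ce=cv2.connectedComponentsWithStats(m.astype(np.uint8)); return [(l==i,st[i],ce[i]) for i in range(1,n) if st[i,4]>=amin]
def rect(mask):
    c=max(cv2.findContours(mask.astype(np.uint8),cv2.RETR_EXTERNAL,cv2.CHAIN_APPROX_NONE)[0],key=cv2.contourArea); return cv2.minAreaRect(c)
E
python3 - <<'E'
from h import *
np.set_printoptions(precision=4,suppress=True)
t=cv2.imread("pics/top0.png");s=cv2.imread("pics/side0.png")
for nm,im,box in(("top",t,(100,120,200,220)),("side",s,(240,85,340,185))):
    h=hsv(im);x0,y0,x1,y1=box
    m=np.zeros(h.shape[:2],bool);sub=h[y0:y1,x0:x1]
    m[y0:y1,x0:x1]=(sub[...,0]<18)&(sub[...,1]>150)
    for b,st,ce in blobs(m):
        v=h[...,2][b]; th=(np.percentile(v,10)+np.percentile(v,95))/2
        top=blobs(b&(h[...,2]>th))[0:]; top=max(top,key=lambda q:q[1][4])
        print(nm,st,ce,"top",top[2],top[1][4],rect(top[0]), np.percentile(v,[10,50,95]))
h=hsv(t); sub=(h[...,0]>105)&(h[...,0]<125)&(h[...,1]>150)&(h[...,2]>0)
m=np.zeros_like(sub);m[170:220,155:205]=sub[170:220,155:205]
v=h[...,2][m];print("blue V",np.percentile(v,[5,25,50,75,95]))
# blue stand top (+handle hiding part)
m2=np.zeros_like(m); m2[170:220,155:205]=m[170:220,155:205]&(h[170:220,155:205,2]>150)
for q in(120,150,180):
  mm=m&(h[...,2]>q)
  if mm.sum()>20:
    r=rect(max(blobs(mm),key=lambda b:b[1][4])[0]);P=T.plane(cv2.boxPoints(r),.06);print(q,r,P[:,:2].tolist(),P.mean(0))
# shaker platform
g=(h[...,1]<40)&(h[...,2]>150); M=np.zeros_like(g);M[175:265,262:385]=g[175:265,262:385]
b=max(blobs(M),key=lambda b:b[1][4]); r=rect(b[0]);print("shaker",r);P=T.plane(cv2.boxPoints(r),.065);print(P)
print("screw",T.plane([288.1,217.5],.103))
print(t[210:226,278:300].max(2))
E
```

```text
top [158 131  23  24 357] [168.549  142.3782] top [164.2812 137.3562] 160 ((164.36538696289062, 137.32691955566406), (12.551432609558105, 12.74754810333252), 78.69007110595703) [105. 149. 227.]
top [117 159  28  23 377] [130.2042 170.3846] top [124.3257 166.6457] 175 ((124.25343322753906, 166.6575469970703), (12.640443801879883, 13.927896499633789), 20.556047439575195) [103. 160. 227.]
top [164 185  15  14 154] [170.961 191.474] top [168.092  189.7011] 87 ((168.5, 190.0), (10.0, 9.0), 90.0) [104. 201. 228.]
side [280  94  10   7  66] [284.7727  97.    ] top [284.6875  96.0625] 48 ((284.5, 96.0), (4.0, 9.0), 90.0) [129.  186.5 193. ]
side [275 102  15  44 347] [282.2651 121.8473] top [278.7143 125.1714] 35 ((278.5, 125.0), (4.0, 7.0), 90.0) [119.  122.  189.4]
side [310 105  14  32 359] [315.9081 120.2897] top [316.  108.5] 62 ((316.0, 108.5), (6.4993367195129395, 10.770329475402832), 68.19859313964844) [117. 124. 192.]
blue V [ 82.   121.75 147.5  183.   185.  ]
120 ((176.5, 196.5), (25.0, 23.0), 90.0) [[0.641043938317836, 0.3042602914973602], [0.6421283294687575, 0.2469792074255971]
[... 1681 characters left out ...]
6 117 142 151 140 143 144 146
  146 145 144 145]
 [187 188 188 177 148 135 149 157 153 135 112 109 134 141 139 141 146 146
  147 147 146 146]
 [188 187 189 178 142 122 135 153 156 145 121 103 112 126 138 143 148 149
  149 148 147 147]
 [186 187 189 176 142 106 119 140 147 142 120 100 106 124 139 145 147 148
  149 149 149 147]
 [186 185 186 177 142 101 109 125 124 118 106 101 107 123 130 134 139 145
  152 155 154 153]
 [184 185 186 177 145  99  87  95  96  92  88  88  90  97 100 107 120 144
  159 163 163 160]
 [184 186 185 177 146 109  89  86  86  85  86  89  89  90  89  96 124 156
  176 176 166 166]
 [187 187 185 180 160 142 129 131 133 132 133 132 132 131 131 137 154 175
  181 167 152 156]]
```

Run:
```python
from h import *
np.set_printoptions(precision=4,suppress=True)
t=cv2.imread("pics/top0.png")
print("handle",tri(T,[168.3,189.8],S,[279.4,125.2]),T.plane([168.3,189.8],.13))
print("bigA",tri(T,[164.3,137.4],S,[316.5,108.8]),"bigB",tri(T,[124.3,166.6],S,[284.7,96.1]))
a=T.plane([[286,214],[291-2,220]],.103);d=a[0]-a[1];print("slot ang",np.degrees(np.arctan2(d[1],d[0])))
print("screw",T.plane([287.8,217.6],.103))
h=hsv(t)
# stand top face: bright blue or orange
bl=(h[...,0]>100)&(h[...,0]<130)&(h[...,1]>120)
print(np.where(bl,h[...,2],0)[182:215,160:198])
o=(h[...,0]<18)&(h[...,1]>150); print(np.where(o,h[...,2],0)[182:202,160:184])
```

```text
handle (array([0.613 , 0.2745, 0.1307]), np.float64(0.0024887348980910684)) [[0.6119 0.2748 0.13  ]]
bigA (array([0.7283, 0.2837, 0.1584]), np.float64(0.0005421715541507661)) bigB (array([0.6574, 0.3694, 0.1596]), np.float64(0.00016244067398253685))
slot ang 27.432528984818468
screw [[ 0.5565 -0.0022  0.103 ]]
[[0 0 0 ... 0 0 0]
 [0 0 0 ... 0 0 0]
 [0 0 0 ... 0 0 0]
 ...
 [0 0 0 ... 0 0 0]
 [0 0 0 ... 0 0 0]
 [0 0 0 ... 0 0 0]]
[[  0   0   0   0   0   0   0   0   0   0   0   0   0   0   0   0   0   0
    0   0   0   0   0   0]
 [  0   0   0   0   0   0   0   0   0   0   0   0   0   0   0   0   0   0
    0   0   0   0   0   0]
 [  0   0   0   0   0   0   0   0   0   0   0   0   0   0   0   0   0   0
    0   0   0   0   0   0]
 [  0   0   0   0   0 216 218 212 207 201   0   0   0   0   0   0   0   0
    0   0   0   0   0   0]
 [  0   0   0   0 210 225 228 226 225 224 224 223 208   0   0   0   0   0
    0   0   0   0   0   0]
 [  0   0   0   0 216 226 226 227 226 225 225 224 212 170   0   0   0   0
    0   0   0   0   0   0]
 [  0   0   0   0 219 226 227 226 226 225 225 224 208 161 116 
[... 652 characters left out ...]
 0   0   0   0   0   0   0 167 168 166 161 148 127 112 107 104 103
  104   0   0   0   0   0]
 [  0   0   0   0   0   0   0   0   0 153 154 154 152 147 135 122 112 104
  104   0   0   0   0   0]
 [  0   0   0   0   0   0   0   0   0   0   0 159 160 157 152 142 128 115
  109   0   0   0   0   0]
 [  0   0   0   0   0   0   0   0   0   0   0   0   0 154 156 150 142 128
    0   0   0   0   0   0]
 [  0   0   0   0   0   0   0   0   0   0   0   0   0   0   0   0   0   0
    0   0   0   0   0   0]
 [  0   0   0   0   0   0   0   0   0   0   0   0   0   0   0   0   0   0
    0   0   0   0   0   0]
 [  0   0   0   0   0   0   0   0   0   0   0   0   0   0   0   0   0   0
    0   0   0   0   0   0]]
```

```bash
cat >> h.py <<'E'
def need(pos,yaw,fz=0):
    """tool-frame shift (cm) and turn (deg) from measured pose to TCP pos with tool y axis at 90+yaw deg, tool z down"""
    o=bot.get_obs(); r=R.from_rotvec(o['tcp_rot']); c,s=np.cos(np.radians(yaw)),np.sin(np.radians(yaw))
    tgt=R.from_matrix(np.array([[-c,-s,0],[-s,c,0],[0,0,-1.]]))  # x=-(c,s), y=(-s,c)
    d=r.inv().apply(np.array(pos)-o['tool_pos'])*100; w=np.degrees((r.inv()*tgt).as_rotvec())
    print("t",o['time'],"tcp",o['tool_pos'].round(4),"shift cm",d.round(2),"turn",w.round(2),"F",o['contact_force'].round(2),"q",o['joint_pos'].round(2),"w",round(o['gripper_width'],4),round(o['gripper_force'],1))
E
python3 -c "
from h import *
need([.613,.2745,.218],-4)"
```

```text
t 0.1 tcp [0.1548 0.5273 0.2179] shift cm [-5.109e+01 -1.133e+01 -1.000e-02] turn [ -0.09  -0.03 -12.38] F [-0.54  1.01 -0.81] q [ 1.08  0.26  1.54  0.    1.35 -0.2 ] w 0.0934 0.0
```

>>> {"api": "drive_tool", "payload": {"deltas": [{"jaw": 7,"delta_pos": [-4.2,-0.95,0]},{"delta_pos": [-4.2,-0.95,0]},{"delta_pos": [-4.2,-0.95,0]},{"delta_pos": [-4.2,-0.95,0]},{"delta_pos": [-4.2,-0.95,0]},{"delta_pos": [-4.2,-0.95,0]},{"delta_pos": [-4.2,-0.95,0]},{"delta_pos": [-4.2,-0.95,0]},{"delta_pos": [-4.2,-0.95,0]},{"delta_pos": [-4.2,-0.95,0]},{"delta_pos": [-4.2,-0.95,0]},{"delta_pos": [-4.2,-0.95,0]}]}}

```text
schema error: expected keys jaw, delta_pos, rotation
```

```bash
python3 -c "
from h import *
need([.613,.2745,.15],-4)"
```

```text
t 0.1 tcp [0.1548 0.5273 0.2179] shift cm [-51.09 -11.32   6.79] turn [ -0.09  -0.03 -12.38] F [-0.54  1.01 -0.81] q [ 1.08  0.26  1.54  0.    1.35 -0.2 ] w 0.0934 0.0
```

>>> {"api": "drive_tool", "payload": {"deltas": [{"jaw": 7,"delta_pos": [-4.25,-0.94,0],"rotation": [0,0,0]},{"jaw": 7,"delta_pos": [-4.25,-0.94,0],"rotation": [0,0,0]},{"jaw": 7,"delta_pos": [-4.25,-0.94,0],"rotation": [0,0,0]},{"jaw": 7,"delta_pos": [-4.25,-0.94,0],"rotation": [0,0,0]},{"jaw": 7,"delta_pos": [-4.25,-0.94,0],"rotation": [0,0,0]},{"jaw": 7,"delta_pos": [-4.25,-0.94,0],"rotation": [0,0,0]},{"jaw": 7,"delta_pos": [-4.25,-0.94,0],"rotation": [0,0,0]},{"jaw": 7,"delta_pos": [-4.25,-0.94,0],"rotation": [0,0,0]},{"jaw": 7,"delta_pos": [-4.25,-0.94,0],"rotation": [0,0,0]},{"jaw": 7,"delta_pos": [-4.25,-0.94,0],"rotation": [0,0,0]},{"jaw": 7,"delta_pos": [-4.25,-0.94,0],"rotation": [0,0,0]},{"jaw": 7,"delta_pos": [-4.25,-0.94,0],"rotation": [0,0,0]},{"jaw": 7,"delta_pos": [0,0,0],"rotation": [0,0,-6.2]},{"jaw": 7,"delta_pos": [0,0,0],"rotation": [0,0,-6.2]},{"jaw": 7,"delta_pos": [0,0,0],"rotation": [0,0,0]},{"jaw": 7,"delta_pos": [0,0,0],"rotation": [0,0,0]}]}}

```text
time: 1.7
tool_pos: [0.6123, 0.2757, 0.2182]
tcp_rot: [-0.113, -3.139, 0.0]
contact_force: [-0.0, -0.4, 0.8]
gripper_width: 0.07
gripper_force: 0.0
```

```bash
python3 -c "
from h import *
need([.613,.2745,.091],-4)"
```

```text
t 1.7 tcp [0.6123 0.2757 0.2182] shift cm [-0.09 -0.11 12.72] turn [-0.02 -0.05 -0.13] F [-0.   -0.4   0.78] q [ 0.26  0.48  1.21  0.    1.45 -1.24] w 0.07 0.0
```

>>> {"api": "drive_tool", "payload": {"deltas": [{"jaw": 7,"delta_pos": [-0.09,-0.11,3],"rotation": [0,0,0]},{"jaw": 7,"delta_pos": [0,0,3],"rotation": [0,0,0]},{"jaw": 7,"delta_pos": [0,0,3],"rotation": [0,0,0]},{"jaw": 7,"delta_pos": [0,0,2],"rotation": [0,0,0]},{"jaw": 7,"delta_pos": [0,0,1.72],"rotation": [0,0,0]},{"jaw": 7,"delta_pos": [0,0,0],"rotation": [0,0,0]},{"jaw": 0,"delta_pos": [0,0,0],"rotation": [0,0,0]},{"jaw": 0,"delta_pos": [0,0,0],"rotation": [0,0,0]},{"jaw": 0,"delta_pos": [0,0,0],"rotation": [0,0,0]},{"jaw": 0,"delta_pos": [0,0,0],"rotation": [0,0,0]},{"jaw": 0,"delta_pos": [0,0,0],"rotation": [0,0,0]},{"jaw": 0,"delta_pos": [0,0,0],"rotation": [0,0,0]},{"jaw": 0,"delta_pos": [0,0,0],"rotation": [0,0,0]},{"jaw": 0,"delta_pos": [0,0,0],"rotation": [0,0,0]}], "force": 25}}

```text
time: 3.1
tool_pos: [0.6135, 0.2746, 0.0917]
tcp_rot: [0.109, 3.139, 0.0]
contact_force: [0.5, 0.0, 3.3]
gripper_width: 0.024
gripper_force: 25.0
```

```bash
python3 -c "
from h import *
need([.613,.2745,.091],-4)"
```

```text
t 3.1 tcp [0.6135 0.2746 0.0917] shift cm [ 0.05 -0.02  0.07] turn [0.01 0.02 0.02] F [0.5  0.02 3.25] q [ 0.26  0.57  1.38  0.    1.19 -1.25] w 0.024 25.0
```

>>> {"api": "drive_tool", "payload": {"deltas": [{"jaw": 0,"delta_pos": [0,0,-1],"rotation": [0,0,0]},{"jaw": 0,"delta_pos": [0,0,-2],"rotation": [0,0,0]},{"jaw": 0,"delta_pos": [0,0,-3],"rotation": [0,0,0]},{"jaw": 0,"delta_pos": [0,0,-3],"rotation": [0,0,0]},{"jaw": 0,"delta_pos": [0,0,-3],"rotation": [0,0,0]},{"jaw": 0,"delta_pos": [0,0,-3],"rotation": [0,0,0]},{"jaw": 0,"delta_pos": [0,0,0],"rotation": [0,0,0]}]}}

```text
time: 3.8
tool_pos: [0.6156, 0.2751, 0.2475]
tcp_rot: [0.109, 3.131, 0.004]
contact_force: [1.4, 0.0, -0.0]
gripper_width: 0.0238
gripper_force: 25.0
```

```bash
python3 -c "
from h import *
need([.5565,-.0022,.2417],-4)
im=bot.get_image('side')[:,:,::-1];cv2.imwrite('pics/side1.png',im)
u=S.proj([.6135,.2746,.16])[0];print(u)
x,y=map(int,u);cv2.imwrite('pics/crop2.png',cv2.resize(im[y-60:y+30,x-60:x+60],(800,600),interpolation=3))"
```

```text
t 3.8 tcp [0.6156 0.2751 0.2475] shift cm [  3.98 -28.08   0.46] turn [0.17 0.52 0.03] F [ 1.36  0.04 -0.01] q [ 0.26  0.47  1.16 -0.    1.5  -1.25] w 0.0238 25.0
[279.01677444 116.93647338]
```

View pics/crop2.png

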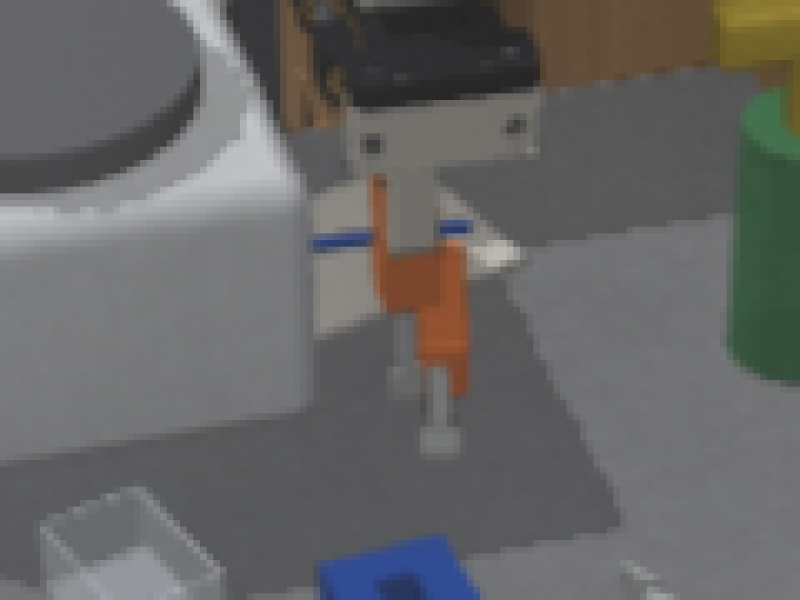

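The crop shows the held driver clear of its stand. Its shaft is at crop (404,345) and its blade at (403,385), about 5 px wide, so the blade's width lies along the tool's x axis. Next I'll move above the screw.

>>> {"api": "drive_tool", "payload": {"deltas": [{"jaw": 0,"delta_pos": [0.5,-3.5,0],"rotation": [0,0,0]},{"jaw": 0,"delta_pos": [0.5,-3.5,0],"rotation": [0,0,0]},{"jaw": 0,"delta_pos": [0.5,-3.5,0],"rotation": [0,0,0]},{"jaw": 0,"delta_pos": [0.5,-3.5,0],"rotation": [0,0,0]},{"jaw": 0,"delta_pos": [0.5,-3.5,0],"rotation": [0,0,0]},{"jaw": 0,"delta_pos": [0.5,-3.5,0],"rotation": [0,0,0]},{"jaw": 0,"delta_pos": [0.5,-3.5,0],"rotation": [0,0,0]},{"jaw": 0,"delta_pos": [0.48,-3.5,0],"rotation": [0,0,0]},{"jaw": 0,"delta_pos": [0,0,0],"rotation": [0,0,-7.85]},{"jaw": 0,"delta_pos": [0,0,0],"rotation": [0,0,-7.85]},{"jaw": 0,"delta_pos": [0,0,0],"rotation": [0,0,-7.85]},{"jaw": 0,"delta_pos": [0,0,0],"rotation": [0,0,-7.85]},{"jaw": 0,"delta_pos": [0,0,0],"rotation": [0,0,0]},{"jaw": 0,"delta_pos": [0,0,0],"rotation": [0,0,0]},{"jaw": 0,"delta_pos": [0,0,0],"rotation": [0,0,0]}]}}

```text
time: 5.35
tool_pos: [0.5539, -0.0019, 0.2408]
tcp_rot: [0.74, -3.052, -0.001]
contact_force: [0.3, 0.1, -0.8]
gripper_width: 0.024
gripper_force: 25.0
```

```bash
python3 -c "
from h import *
need([.5565,-.0022,.2017],27.4)"
```

```text
t 5.35 tcp [ 0.5539 -0.0019  0.2408] shift cm [-0.22 -0.14  3.91] turn [ 0.04 -0.05 -0.13] F [ 0.27  0.11 -0.79] q [-0.2   0.25  1.49 -0.    1.4  -2.25] w 0.024 25.0
```

>>> {"api": "drive_tool", "payload": {"deltas": [{"jaw": 0,"delta_pos": [-0.22,-0.14,1.5],"rotation": [0,0,0]},{"jaw": 0,"delta_pos": [0,0,1.5],"rotation": [0,0,0]},{"jaw": 0,"delta_pos": [0,0,1.1],"rotation": [0,0,0]},{"jaw": 0,"delta_pos": [0,0,0],"rotation": [0,0,0]},{"jaw": 0,"delta_pos": [0,0,0],"rotation": [0,0,0]}]}}

```text
time: 5.85
tool_pos: [0.5569, -0.0022, 0.2005]
tcp_rot: [0.744, -3.052, -0.0]
contact_force: [0.1, 0.9, -1.5]
gripper_width: 0.0242
gripper_force: 25.0
```

```bash
python3 -c "
from h import *
need([.5565,-.0022,.1997],27.4)
im=bot.get_image('side')[:,:,::-1];cv2.imwrite('pics/side2.png',im)
o=bot.get_obs();p=o['tool_pos']-[0,0,.0817];print(S.proj(p),S.proj([.5565,-.0022,.103]))
a=cv2.imread('pics/side0.png')
f=lambda i:cv2.resize(i[190:240,265:305],(400,500),interpolation=3)
cv2.imwrite('pics/crop3.png',np.hstack([f(im),f(a)]))"
```

```text
t 5.85 tcp [ 0.5569 -0.0022  0.2005] shift cm [0.03 0.02 0.08] turn [ 0.01 -0.01 -0.01] F [ 0.09  0.86 -1.53] q [-0.2   0.28  1.55 -0.    1.31 -2.25] w 0.0242 25.0
[[287.16648547 198.03355524]] [[286.89044214 202.54724583]]
```

View pics/crop3.png

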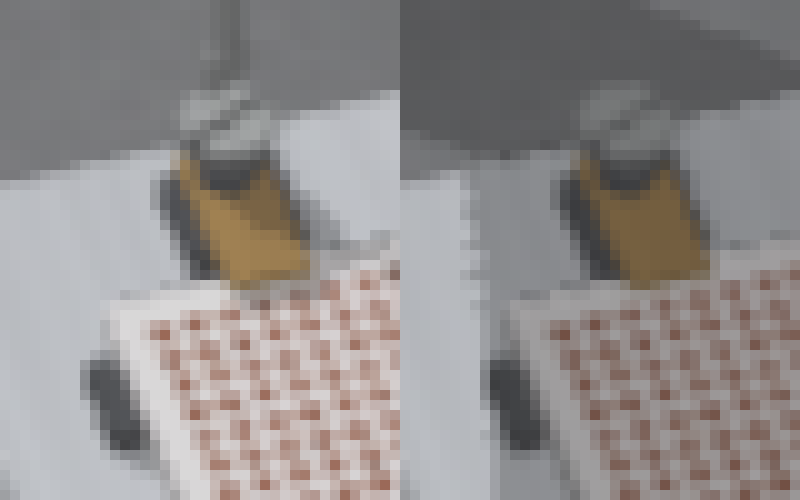

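The crop shows the blade tip at about px (287.3,197.8) over the head, whose centre is at about (287.3,201.6). The slot runs diagonally through that centre, and both agree with the projections. Now I'll feel downward.

>>> {"api": "drive_tool", "payload": {"deltas": [{"jaw": 0,"delta_pos": [0,0,0.4],"rotation": [0,0,0]},{"jaw": 0,"delta_pos": [0,0,0.3],"rotation": [0,0,0]},{"jaw": 0,"delta_pos": [0,0,0.2],"rotation": [0,0,0]},{"jaw": 0,"delta_pos": [0,0,0.1],"rotation": [0,0,0]},{"jaw": 0,"delta_pos": [0,0,0.0],"rotation": [0,0,0]}]}}

```text
time: 6.4
tool_pos: [0.5567, -0.0022, 0.1903]
tcp_rot: [0.745, -3.052, -0.0]
contact_force: [0.4, -0.3, -1.0]
gripper_width: 0.0242
gripper_force: 25.0
```

>>> {"api": "drive_tool", "payload": {"deltas": [{"jaw": 0,"delta_pos": [0,0,0.05],"rotation": [0,0,0]},{"jaw": 0,"delta_pos": [0,0,0.05],"rotation": [0,0,0]},{"jaw": 0,"delta_pos": [0,0,0],"rotation": [0,0,0]}]}}

```text
time: 6.7
tool_pos: [0.5568, -0.0022, 0.1895]
tcp_rot: [-0.745, 3.052, 0.0]
contact_force: [-0.7, -0.0, -1.0]
gripper_width: 0.0239
gripper_force: 25.0
```

>>> {"api": "drive_tool", "payload": {"deltas": [{"jaw": 0,"delta_pos": [0,0,0.05],"rotation": [0,0,0]},{"jaw": 0,"delta_pos": [0,0,0.05],"rotation": [0,0,0]},{"jaw": 0,"delta_pos": [0,0,0],"rotation": [0,0,0]}]}}

```text
time: 7.0
tool_pos: [0.5568, -0.0023, 0.1884]
tcp_rot: [0.745, -3.052, -0.0]
contact_force: [0.6, 0.8, -1.0]
gripper_width: 0.0243
gripper_force: 25.0
```

>>> {"api": "drive_tool", "payload": {"deltas": [{"jaw": 0,"delta_pos": [0,0,0.05],"rotation": [0,0,0]},{"jaw": 0,"delta_pos": [0,0,0.05],"rotation": [0,0,0]},{"jaw": 0,"delta_pos": [0,0,0],"rotation": [0,0,0]}]}}

```text
time: 7.3
tool_pos: [0.5568, -0.0022, 0.1873]
tcp_rot: [0.745, -3.052, -0.0]
contact_force: [-1.1, 0.0, -0.5]
gripper_width: 0.0239
gripper_force: 25.0
```

>>> {"api": "drive_tool", "payload": {"deltas": [{"jaw": 0,"delta_pos": [0,0,0.05],"rotation": [0,0,0]},{"jaw": 0,"delta_pos": [0,0,0],"rotation": [0,0,0]}]}}

```text
time: 7.5
tool_pos: [0.5568, -0.0023, 0.1869]
tcp_rot: [0.745, -3.052, -0.0]
contact_force: [0.3, 0.3, -1.0]
gripper_width: 0.0239
gripper_force: 25.0
```

>>> {"api": "drive_tool", "payload": {"deltas": [{"jaw": 0,"delta_pos": [0,0,0.05],"rotation": [0,0,0]},{"jaw": 0,"delta_pos": [0,0,0],"rotation": [0,0,0]}]}}

```text
time: 7.7
tool_pos: [0.5568, -0.0023, 0.1864]
tcp_rot: [0.745, -3.052, -0.0]
contact_force: [0.3, 0.2, 0.1]
gripper_width: 0.0243
gripper_force: 25.0
```

>>> {"api": "drive_tool", "payload": {"deltas": [{"jaw": 0,"delta_pos": [0,0,0.05],"rotation": [0,0,0]},{"jaw": 0,"delta_pos": [0,0,0],"rotation": [0,0,0]}]}}

```text
time: 7.9
tool_pos: [0.5568, -0.0023, 0.1859]
tcp_rot: [0.745, -3.052, -0.0]
contact_force: [1.3, 0.5, -1.1]
gripper_width: 0.0236
gripper_force: 25.0
```

>>> {"api": "drive_tool", "payload": {"deltas": [{"jaw": 0,"delta_pos": [0,0,0.05],"rotation": [0,0,0]},{"jaw": 0,"delta_pos": [0,0,0],"rotation": [0,0,0]}]}}

```text
time: 8.1
tool_pos: [0.5568, -0.0023, 0.1854]
tcp_rot: [0.745, -3.052, 0.0]
contact_force: [-0.1, -0.1, -1.6]
gripper_width: 0.0237
gripper_force: 25.0
```

>>> {"api": "drive_tool", "payload": {"deltas": [{"jaw": 0,"delta_pos": [0,0,0.03],"rotation": [0,0,0]},{"jaw": 0,"delta_pos": [0,0,0],"rotation": [0,0,0]}]}}

```text
time: 8.3
tool_pos: [0.5569, -0.0023, 0.1851]
tcp_rot: [0.745, -3.052, 0.0]
contact_force: [-0.3, -0.2, -0.7]
gripper_width: 0.0238
gripper_force: 25.0
```

>>> {"api": "drive_tool", "payload": {"deltas": [{"jaw": 0,"delta_pos": [0,0,0.05],"rotation": [0,0,0]},{"jaw": 0,"delta_pos": [0,0,0],"rotation": [0,0,0]}]}}

```text
time: 8.5
tool_pos: [0.5568, -0.0022, 0.1846]
tcp_rot: [0.745, -3.052, -0.0]
contact_force: [-0.4, 0.8, -0.3]
gripper_width: 0.024
gripper_force: 25.0
```

>>> {"api": "drive_tool", "payload": {"deltas": [{"jaw": 0,"delta_pos": [0,0,0.05],"rotation": [0,0,0]},{"jaw": 0,"delta_pos": [0,0,0],"rotation": [0,0,0]}]}}

```text
time: 8.7
tool_pos: [0.5568, -0.0022, 0.1841]
tcp_rot: [0.745, -3.052, -0.0]
contact_force: [-0.9, 0.6, -1.3]
gripper_width: 0.0238
gripper_force: 25.0
```

>>> {"api": "drive_tool", "payload": {"deltas": [{"jaw": 0,"delta_pos": [0,0,0.05],"rotation": [0,0,0]},{"jaw": 0,"delta_pos": [0,0,0],"rotation": [0,0,0]}]}}

```text
time: 8.9
tool_pos: [0.5568, -0.0023, 0.1836]
tcp_rot: [0.745, -3.052, -0.0]
contact_force: [0.2, 0.6, -0.5]
gripper_width: 0.0242
gripper_force: 25.0
```

>>> {"api": "drive_tool", "payload": {"deltas": [{"jaw": 0,"delta_pos": [0,0,0.05],"rotation": [0,0,0]},{"jaw": 0,"delta_pos": [0,0,0],"rotation": [0,0,0]}]}}

```text
time: 9.1
tool_pos: [0.5568, -0.0022, 0.1831]
tcp_rot: [0.745, -3.052, -0.0]
contact_force: [-0.4, 0.8, -0.6]
gripper_width: 0.0241
gripper_force: 25.0
```

>>> {"api": "drive_tool", "payload": {"deltas": [{"jaw": 0,"delta_pos": [0,0,0.05],"rotation": [0,0,0]},{"jaw": 0,"delta_pos": [0,0,0],"rotation": [0,0,0]}]}}

```text
time: 9.3
tool_pos: [0.5568, -0.0023, 0.1826]
tcp_rot: [0.745, -3.052, -0.0]
contact_force: [0.5, -0.3, -1.8]
gripper_width: 0.0238
gripper_force: 25.0
```

>>> {"api": "drive_tool", "payload": {"deltas": [{"jaw": 0,"delta_pos": [0,0,0.05],"rotation": [0,0,0]},{"jaw": 0,"delta_pos": [0,0,0],"rotation": [0,0,0]}]}}

```text
time: 9.5
tool_pos: [0.5568, -0.0023, 0.1821]
tcp_rot: [0.745, -3.052, 0.0]
contact_force: [0.1, 0.6, -0.4]
gripper_width: 0.0236
gripper_force: 25.0
```

>>> {"api": "drive_tool", "payload": {"deltas": [{"jaw": 0,"delta_pos": [0,0,0.05],"rotation": [0,0,0]},{"jaw": 0,"delta_pos": [0,0,0],"rotation": [0,0,0]}]}}

```text
time: 9.7
tool_pos: [0.5569, -0.0023, 0.182]
tcp_rot: [-0.745, 3.052, -0.0]
contact_force: [-0.8, 0.5, 1.9]
gripper_width: 0.0241
gripper_force: 25.0
```

>>> {"api": "drive_tool", "payload": {"deltas": [{"jaw": 0,"delta_pos": [0,0,0.05],"rotation": [0,0,0]},{"jaw": 0,"delta_pos": [0,0,0],"rotation": [0,0,0]}]}}

```text
time: 9.9
tool_pos: [0.557, -0.0022, 0.1818]
tcp_rot: [-0.745, 3.051, -0.0]
contact_force: [-1.2, 0.5, 4.9]
gripper_width: 0.0237
gripper_force: 25.0
```

>>> {"api": "drive_tool", "payload": {"deltas": [{"jaw": 0,"delta_pos": [0,0,0],"rotation": [0,0,4]},{"jaw": 0,"delta_pos": [0,0,0],"rotation": [0,0,4]},{"jaw": 0,"delta_pos": [0,0,0],"rotation": [0,0,4]},{"jaw": 0,"delta_pos": [0,0,0],"rotation": [0,0,0]}]}}

```text
time: 10.3
tool_pos: [0.557, -0.0019, 0.1816]
tcp_rot: [-0.421, 3.112, 0.001]
contact_force: [-1.6, 2.6, 4.8]
gripper_width: 0.0236
gripper_force: 25.0
```

```bash
python3 -c "
from h import *
need([.5568,-.0022,.1821],27.4)
print([bot.get_obs()['moment'].round(4)])"
```

```text
t 10.3 tcp [ 0.557  -0.0019  0.1816] shift cm [ 0.03 -0.03 -0.05] turn [  0.02   0.05 -12.01] F [-1.55  2.6   4.82] q [-0.2   0.3   1.57  0.    1.27 -2.04] w 0.0236 25.0
[array([0.527 , 0.2293, 0.0423])]
```

>>> {"api": "drive_tool", "payload": {"deltas": [{"jaw": 0,"delta_pos": [0,0,0.02],"rotation": [0,0,4]},{"jaw": 0,"delta_pos": [0,0,0.03],"rotation": [0,0,4]},{"jaw": 0,"delta_pos": [0,0,0.03],"rotation": [0,0,4]},{"jaw": 0,"delta_pos": [0,0,0],"rotation": [0,0,0]}]}}

```text
time: 10.7
tool_pos: [0.557, -0.0017, 0.1807]
tcp_rot: [-0.096, 3.139, 0.001]
contact_force: [-0.4, 2.6, 4.9]
gripper_width: 0.0238
gripper_force: 25.0
```

```bash
python3 -c "
from h import *
need([.5568,-.0022,.1821],27.4)
print([bot.get_obs()['moment'].round(4)])
im=bot.get_image('side')[:,:,::-1];a=cv2.imread('pics/side2.png')
f=lambda i:cv2.resize(i[190:240,265:305],(400,500),interpolation=3)
cv2.imwrite('pics/crop4.png',np.hstack([f(im),f(a)]))"
```

```text
t 10.7 tcp [ 0.557  -0.0017  0.1807] shift cm [ 0.02 -0.05 -0.14] turn [  0.04   0.05 -23.91] F [-0.36  2.58  4.87] q [-0.2   0.3   1.58  0.    1.27 -1.84] w 0.0238 25.0
[array([0.8138, 0.1629, 0.0069])]
```

View pics/crop4.png

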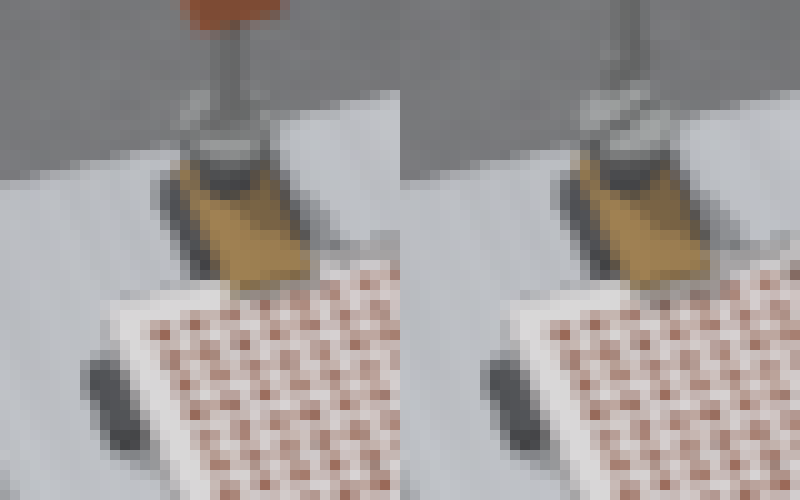

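The picture shows the blade sunk in the head, and the tip followed about 0.9 mm down over 12° at constant force. That matches the screw's 4 mm per rad pitch, so the blade is seated and turning the screw.

>>> {"api": "drive_tool", "payload": {"deltas": [{"jaw": 0,"delta_pos": [0,0.02,0.028],"rotation": [0,0,4]},{"jaw": 0,"delta_pos": [0,0.01,0.028],"rotation": [0,0,4]},{"jaw": 0,"delta_pos": [0,0,0.028],"rotation": [0,0,4]},{"jaw": 0,"delta_pos": [0,0,0.028],"rotation": [0,0,4]}]}}

```text
time: 11.15
tool_pos: [0.557, -0.0013, 0.1796]
tcp_rot: [0.344, 3.122, 0.002]
contact_force: [-0.8, 3.5, 5.8]
gripper_width: 0.0238
gripper_force: 25.0
```

>>> {"api": "drive_tool", "payload": {"deltas": [{"jaw": 0,"delta_pos": [0,0,0.028],"rotation": [0,0,4]},{"jaw": 0,"delta_pos": [0,0,0.028],"rotation": [0,0,4]},{"jaw": 0,"delta_pos": [0,0,0.028],"rotation": [0,0,4]},{"jaw": 0,"delta_pos": [0,0,0.028],"rotation": [0,0,4]}]}}

```text
time: 11.55
tool_pos: [0.5571, -0.001, 0.1785]
tcp_rot: [0.775, 3.044, 0.003]
contact_force: [-1.0, 4.6, 5.5]
gripper_width: 0.0235
gripper_force: 25.0
```

>>> {"api": "drive_tool", "payload": {"deltas": [{"jaw": 0,"delta_pos": [0.02,0.04,0.028],"rotation": [0,0,4]},{"jaw": 0,"delta_pos": [0,0,0.028],"rotation": [0,0,4]},{"jaw": 0,"delta_pos": [0,0,0.028],"rotation": [0,0,4]}]}}

```text
time: 11.85
tool_pos: [0.5573, -0.0006, 0.1777]
tcp_rot: [1.089, 2.946, 0.003]
contact_force: [-1.1, 5.0, 5.3]
gripper_width: 0.0242
gripper_force: 25.0
```

```bash
python3 -c "
from h import *
need([.5568,-.0022,.1821],27.4)
print([bot.get_obs()['moment'].round(4)])"
```

```text
t 11.85 tcp [ 0.5573 -0.0006  0.1777] shift cm [-0.07 -0.15 -0.44] turn [ 1.000e-01  6.000e-02 -6.796e+01] F [-1.11  5.03  5.27] q [-0.2   0.3   1.58  0.    1.26 -1.07] w 0.0242 25.0
[array([1.1286, 0.1118, 0.0961])]
```

>>> {"api": "drive_tool", "payload": {"deltas": [{"jaw": 0,"delta_pos": [0.02,0.03,0.028],"rotation": [0,0,4]},{"jaw": 0,"delta_pos": [0,0,0.028],"rotation": [0,0,4]},{"jaw": 0,"delta_pos": [0,0,0.028],"rotation": [0,0,4]},{"jaw": 0,"delta_pos": [0,0,0],"rotation": [0,0,0]},{"jaw": 0,"delta_pos": [0,0,0],"rotation": [0,0,0]}]}}

```text
time: 12.35
tool_pos: [0.5575, -0.0004, 0.177]
tcp_rot: [1.387, 2.818, 0.003]
contact_force: [0.2, 3.7, 5.2]
gripper_width: 0.0239
gripper_force: 25.0
```

```bash
python3 -c "
from h import *
need([.5568,-.0022,.1821],27.4)
print([bot.get_obs()['moment'].round(4)])"
```

```text
t 12.35 tcp [ 5.575e-01 -4.000e-04  1.770e-01] shift cm [-0.11 -0.16 -0.51] turn [  0.1    0.08 -79.8 ] F [0.2  3.7  5.22] q [-0.2   0.3   1.58  0.    1.26 -0.86] w 0.0239 25.0
[array([1.0164, 0.0767, 0.011 ])]
```

>>> {"api": "drive_tool", "payload": {"deltas": [{"jaw": 0,"delta_pos": [0,0,0.014],"rotation": [0,0,2]},{"jaw": 0,"delta_pos": [0,0,0.014],"rotation": [0,0,2]},{"jaw": 0,"delta_pos": [0,0,0],"rotation": [0,0,0]},{"jaw": 0,"delta_pos": [0,0,0],"rotation": [0,0,0]}]}}

```text
time: 12.75
tool_pos: [0.5575, -0.0003, 0.1767]
tcp_rot: [1.484, 2.768, 0.003]
contact_force: [-0.7, 3.7, 5.7]
gripper_width: 0.0241
gripper_force: 25.0
```

```bash
python3 -c "
from h import *
need([.5568,-.0022,.1821],27.4)
print([bot.get_obs()['moment'].round(4)])"
```

```text
t 12.75 tcp [ 5.575e-01 -3.000e-04  1.767e-01] shift cm [-0.12 -0.17 -0.54] turn [ 1.100e-01  8.000e-02 -8.379e+01] F [-0.66  3.74  5.68] q [-0.2   0.3   1.58  0.    1.26 -0.79] w 0.0241 25.0
[array([1.0748, 0.0247, 0.0187])]
```

>>> {"api": "drive_tool", "payload": {"deltas": [{"jaw": 0,"delta_pos": [0,0,-0.05],"rotation": [0,0,-1.5]},{"jaw": 0,"delta_pos": [0,0,-0.2],"rotation": [0,0,-1.5]},{"jaw": 0,"delta_pos": [0,0,-0.5],"rotation": [0,0,0]},{"jaw": 0,"delta_pos": [0,0,-1],"rotation": [0,0,0]},{"jaw": 0,"delta_pos": [0,0,-2],"rotation": [0,0,0]},{"jaw": 0,"delta_pos": [0,0,-2.5],"rotation": [0,0,0]},{"jaw": 0,"delta_pos": [0,0,-1],"rotation": [0,0,0]}]}}

```text
time: 13.45
tool_pos: [0.5576, -0.0022, 0.2516]
tcp_rot: [1.414, 2.801, -0.001]
contact_force: [0.4, 0.1, 0.4]
gripper_width: 0.0236
gripper_force: 25.0
```

```bash
python3 -c "
from h import *
need([.6135,.2746,.248],-4)"
```

```text
t 13.45 tcp [ 0.5576 -0.0022  0.2516] shift cm [18.96 20.93  0.31] turn [-3.000e-02  2.200e-01 -4.958e+01] F [0.36 0.07 0.43] q [-0.2   0.25  1.46 -0.    1.42 -0.84] w 0.0236 25.0
```

>>> {"api": "drive_tool", "payload": {"deltas": [{"jaw": 0,"delta_pos": [0,0,0],"rotation": [0,0,-8.3]},{"jaw": 0,"delta_pos": [0,0,0],"rotation": [0,0,-8.3]},{"jaw": 0,"delta_pos": [0,0,0],"rotation": [0,0,-8.3]},{"jaw": 0,"delta_pos": [0,0,0],"rotation": [0,0,-8.3]},{"jaw": 0,"delta_pos": [0,0,0],"rotation": [0,0,-8.3]},{"jaw": 0,"delta_pos": [0,0,0],"rotation": [0,0,-8.1]},{"jaw": 0,"delta_pos": [-0.46,3.5,0],"rotation": [0,0,0]},{"jaw": 0,"delta_pos": [-0.46,3.5,0],"rotation": [0,0,0]},{"jaw": 0,"delta_pos": [-0.46,3.5,0],"rotation": [0,0,0]},{"jaw": 0,"delta_pos": [-0.46,3.5,0],"rotation": [0,0,0]},{"jaw": 0,"delta_pos": [-0.46,3.5,0],"rotation": [0,0,0]},{"jaw": 0,"delta_pos": [-0.46,3.5,0],"rotation": [0,0,0]},{"jaw": 0,"delta_pos": [-0.46,3.5,0],"rotation": [0,0,0]},{"jaw": 0,"delta_pos": [-0.46,3.5,0],"rotation": [0,0,0]},{"jaw": 0,"delta_pos": [0,0,0],"rotation": [0,0,0]},{"jaw": 0,"delta_pos": [0,0,0],"rotation": [0,0,0]}]}}

```text
time: 15.05
tool_pos: [0.6127, 0.2756, 0.2479]
tcp_rot: [-0.107, -3.139, 0.003]
contact_force: [0.9, 0.0, -0.2]
gripper_width: 0.0239
gripper_force: 25.0
```

```bash
python3 -c "
from h import *
need([.6135,.2746,.248],-4)
im=bot.get_image('side')[:,:,::-1];t=bot.get_image('top')[:,:,::-1]
cv2.imwrite('pics/side3.png',im);cv2.imwrite('pics/top3.png',t);a=cv2.imread('pics/side1.png');t0=cv2.imread('pics/top0.png')
f=lambda i:cv2.resize(i[80:140,255:315],(400,400),interpolation=3)
g=lambda i:cv2.resize(i[203:233,272:332],(400,200),interpolation=3)
cv2.imwrite('pics/crop5.png',np.vstack([np.hstack([f(im),f(a)]),np.hstack([g(t),g(t0)])]))
print(t[210:226,280:298].max(2))"
```

```text
t 15.05 tcp [0.6127 0.2756 0.2479] shift cm [-0.09 -0.09 -0.01] turn [-0.1  -0.07  0.11] F [ 0.87  0.   -0.22] q [ 0.26  0.47  1.16 -0.    1.52 -1.25] w 0.0239 25.0
[[234 234 234 232 227 218 209 201 201 199 200 200 201 197 195 194 184 148]
 [235 233 229 220 203 187 183 184 181 178 174 174 173 175 180 191 185 158]
 [237 233 215 177 157 164 170 180 175 164 150 137 131 132 149 179 190 180]
 [238 233 200 155 156 178 191 198 196 180 151 119 103 108 133 161 177 177]
 [238 233 203 173 184 201 210 209 203 183 152 127 126 135 148 158 164 168]
 [238 233 208 187 200 212 210 197 179 156 146 148 157 158 154 155 157 164]
 [237 232 211 192 202 208 197 171 146 141 161 183 182 167 157 156 162 175]
 [237 231 213 198 205 194 171 144 136 160 191 206 195 172 159 163 177 189]
 [236 231 212 192 190 171 144 137 162 190 208 212 194 175 168 175 188 196]
 [237 232 205 173 158 144 143 162 190 208 213 207 191 183 185 192 196 198]
 [238 233 197 146 129 145 170 194 205 212 214 203 198 197 200 199 201 200]
 [238 233 196 132 128 161 190 203 206 205 200 200 201 201 203 201 201 202]
 [237 232 197 135 135 161 173 180 179 178 176 182 187 187 190 194 198 203]
 [236 233 198 136 124 135 137 135 133 132 136 143 146 150 163 185 203 209]
 [236 231 203 151 122 121 120 121 121 121 120 123 122 131 165 212 230 228]
 [236 234 221 196 183 183 182 182 183 182 184 184 182 189 212 231 236 223]]
```

View pics/crop5.png

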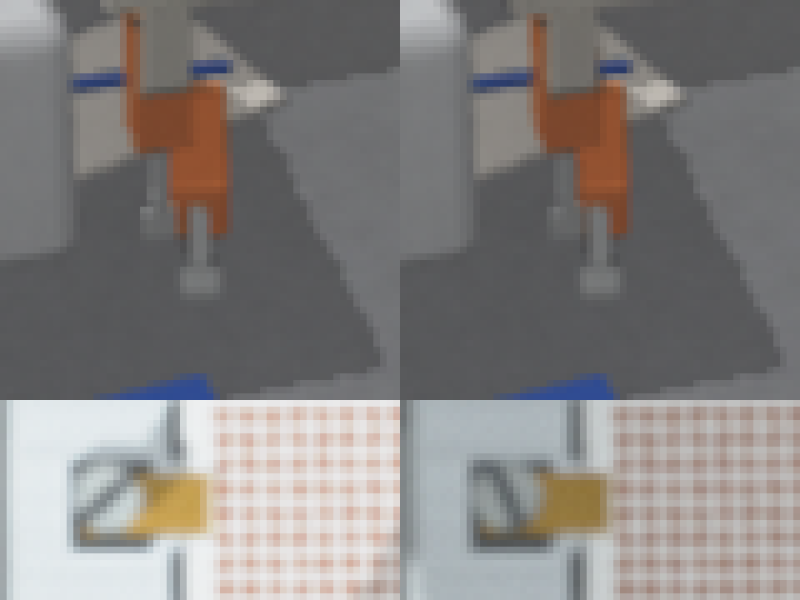

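The picture shows the driver unmoved in the grip. In the top view the slot now runs at about -48° where it began at +27°, a turn of roughly 74° (1.30 rad), in line with the 5.1 mm sink. I'll stow the driver next.

>>> {"api": "drive_tool", "payload": {"deltas": [{"jaw": 0,"delta_pos": [-0.08,-0.09,2],"rotation": [0,0,0]},{"jaw": 0,"delta_pos": [0,0,3],"rotation": [0,0,0]},{"jaw": 0,"delta_pos": [0,0,3],"rotation": [0,0,0]},{"jaw": 0,"delta_pos": [0,0,1.5],"rotation": [0,0,0]},{"jaw": 0,"delta_pos": [0,0,0],"rotation": [0,0,0]},{"jaw": 0,"delta_pos": [0,0,0],"rotation": [0,0,0]}]}}

```text
time: 15.75
tool_pos: [0.6141, 0.2735, 0.1544]
tcp_rot: [0.111, 3.139, -0.0]
contact_force: [0.7, -0.1, -0.7]
gripper_width: 0.0239
gripper_force: 25.0
```

```bash
python3 -c "
from h import *
need([.6135,.2746,.0922],-4)"
```

```text
t 15.75 tcp [0.6141 0.2735 0.1544] shift cm [0.07 0.11 6.22] turn [-0.01  0.02 -0.05] F [ 0.71 -0.08 -0.67] q [ 0.25  0.52  1.3  -0.    1.32 -1.25] w 0.0239 25.0
```

>>> {"api": "drive_tool", "payload": {"deltas": [{"jaw": 0,"delta_pos": [0.05,0.1,0],"rotation": [0,0,0]},{"jaw": 0,"delta_pos": [0,0,0.8],"rotation": [0,0,0]},{"jaw": 0,"delta_pos": [0,0,0.6],"rotation": [0,0,0]},{"jaw": 0,"delta_pos": [0,0,0.6],"rotation": [0,0,0]},{"jaw": 0,"delta_pos": [0,0,0],"rotation": [0,0,0]}]}}

```text
time: 16.25
tool_pos: [0.6125, 0.2755, 0.1322]
tcp_rot: [-0.109, -3.137, 0.001]
contact_force: [0.1, 0.6, -1.2]
gripper_width: 0.0238
gripper_force: 25.0
```

```bash
python3 -c "
from h import *
need([.6135,.2746,.0922],-4)"
```

```text
t 16.25 tcp [0.6125 0.2755 0.1322] shift cm [-0.12 -0.08  4.  ] turn [-0.05 -0.13  0.03] F [ 0.12  0.55 -1.19] q [ 0.26  0.54  1.33 -0.    1.28 -1.24] w 0.0238 25.0
```

>>> {"api": "drive_tool", "payload": {"deltas": [{"jaw": 0,"delta_pos": [-0.05,-0.03,0.8],"rotation": [0,0,0]},{"jaw": 0,"delta_pos": [0,0,0.8],"rotation": [0,0,0]},{"jaw": 0,"delta_pos": [0,0,0.8],"rotation": [0,0,0]},{"jaw": 0,"delta_pos": [0,0,0.8],"rotation": [0,0,0]},{"jaw": 0,"delta_pos": [0,0,0.5],"rotation": [0,0,0]},{"jaw": 0,"delta_pos": [0,0,0],"rotation": [0,0,0]},{"jaw": 0,"delta_pos": [0,0,0],"rotation": [0,0,0]}]}}

```text
time: 16.95
tool_pos: [0.6139, 0.2754, 0.0966]
tcp_rot: [-0.109, -3.14, 0.0]
contact_force: [0.2, 0.4, -1.3]
gripper_width: 0.0237
gripper_force: 25.0
```

```bash
python3 -c "
from h import *
need([.6135,.2746,.0922],-4)"
```

```text
t 16.95 tcp [0.6139 0.2754 0.0966] shift cm [ 0.03 -0.08  0.44] turn [-0.   -0.    0.03] F [ 0.16  0.35 -1.32] q [ 0.26  0.57  1.37 -0.    1.2  -1.25] w 0.0237 25.0
```

>>> {"api": "drive_tool", "payload": {"deltas": [{"jaw": 0,"delta_pos": [0.02,-0.06,0.2],"rotation": [0,0,0]},{"jaw": 0,"delta_pos": [0,0,0.15],"rotation": [0,0,0]},{"jaw": 0,"delta_pos": [0,0,0.1],"rotation": [0,0,0]},{"jaw": 0,"delta_pos": [0,0,0],"rotation": [0,0,0]},{"jaw": 0,"delta_pos": [0,0,0],"rotation": [0,0,0]}]}}

```text
time: 17.45
tool_pos: [0.6136, 0.2748, 0.0922]
tcp_rot: [0.109, 3.14, 0.0]
contact_force: [0.5, -0.4, -0.7]
gripper_width: 0.0241
gripper_force: 25.0
```

Seated to within about 0.5 mm, so I'll release and back off upward.

>>> {"api": "drive_tool", "payload": {"deltas": [{"jaw": 0,"delta_pos": [0,0,0.04],"rotation": [0,0,0]},{"jaw": 3.5,"delta_pos": [0,0,0],"rotation": [0,0,0]},{"jaw": 7,"delta_pos": [0,0,0],"rotation": [0,0,0]},{"jaw": 7,"delta_pos": [0,0,0],"rotation": [0,0,0]},{"jaw": 7,"delta_pos": [0,0,0],"rotation": [0,0,0]},{"jaw": 7,"delta_pos": [0,0,0],"rotation": [0,0,0]},{"jaw": 7,"delta_pos": [0,0,-2],"rotation": [0,0,0]},{"jaw": 7,"delta_pos": [0,0,-3],"rotation": [0,0,0]},{"jaw": 7,"delta_pos": [0,0,-3],"rotation": [0,0,0]},{"jaw": 7,"delta_pos": [0,0,-3],"rotation": [0,0,0]},{"jaw": 7,"delta_pos": [0,0,-3],"rotation": [0,0,0]},{"jaw": 7,"delta_pos": [0,0,0],"rotation": [0,0,0]}]}}

```text
time: 18.65
tool_pos: [0.6159, 0.2754, 0.2374]
tcp_rot: [0.109, 3.131, 0.004]
contact_force: [0.7, -0.1, 0.0]
gripper_width: 0.0698
gripper_force: 0.0
```

```bash
python3 -c "
from h import *
im=bot.get_image('side')[:,:,::-1];a=cv2.imread('pics/side0.png')
f=lambda i:cv2.resize(i[90:240,220:320],(400,600),interpolation=3)
cv2.imwrite('pics/crop6.png',np.hstack([f(im),f(a)]))"
```

```text
(no output)
```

View pics/crop6.png

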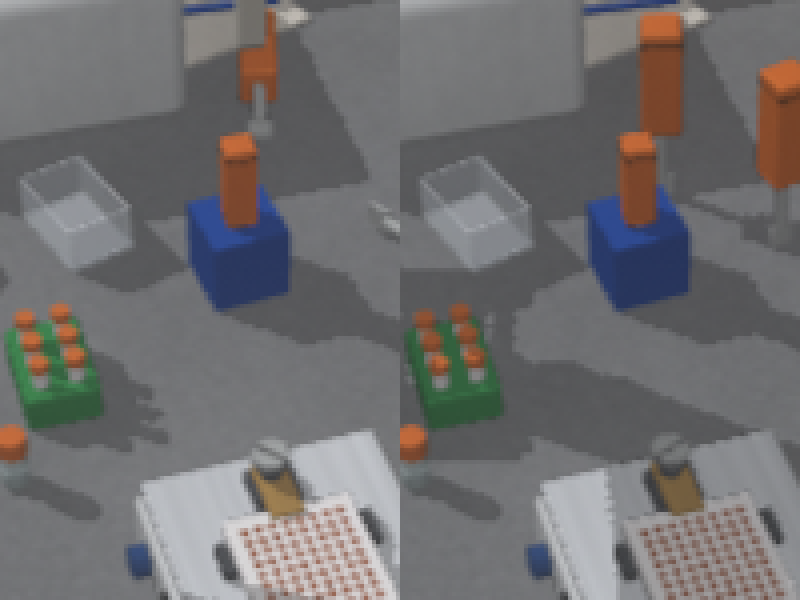

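The small driver stands in its stand exactly as before, with its handle at crop (240,180). The rack and trough are unmoved. But the two larger drivers look different from the start: one is displaced at (262,90), and at (385,215) there is only a bright spot. I'll check the full views.

```bash
python3 -c "
from h import *
im=bot.get_image('side')[:,:,::-1];t=bot.get_image('top')[:,:,::-1]
f=lambda i:cv2.resize(i,(400,300),interpolation=3)
cv2.imwrite('pics/c7.png',np.vstack([np.hstack([f(im),f(t)]),np.hstack([cv2.resize(im[70:160,240:360],(400,300),interpolation=3),cv2.resize(t[110:230,90:250],(400,300),interpolation=3)])]))
need([.6135,.2746,.2374],-4)"
```

```text
t 18.8 tcp [0.6131 0.2747 0.2309] shift cm [-0.04 -0.   -0.65] turn [-0.02 -0.06  0.02] F [-0.17 -0.89 -0.13] q [ 0.26  0.48  1.19 -0.    1.48 -1.25] w 0.0704 0.0
```

View pics/c7.png

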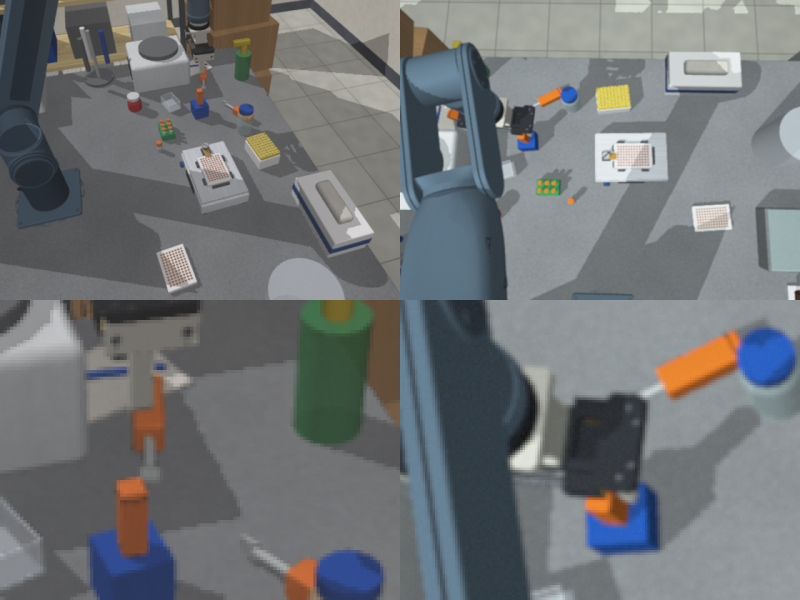

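The views show both larger drivers lying on the bench. One leans by the bottle and the other lies behind the stand, and neither touches the gripper. I'll check the bottle's shift, then hand in if it is small.

```bash
python3 -c "
from h import *
def cap(im,b):
    x0,y0,x1,y1=b;h=hsv(im)[y0:y1,x0:x1];m=(h[...,0]>100)&(h[...,0]<125)&(h[...,1]>130)
    q=max(blobs(m,10),key=lambda q:q[1][4]);return q[2]+[x0,y0],q[1][4]
r=[]
for t,s in((cv2.imread('pics/top0.png'),cv2.imread('pics/side0.png')),(bot.get_image('top')[:,:,::-1].copy(),bot.get_image('side')[:,:,::-1].copy())):
    a=cap(t,(215,110,260,165));b=cap(s,(325,140,370,175));print(a,b);r.append(tri(T,a[0],S,b[0]));print(r[-1])
d=np.linalg.norm((r[1][0]-r[0][0])[:2]);print('bottle moved',d)
if d<.012: print(bot.job_done())
"
```

```text
(array([236.08173077, 132.24759615]), np.int32(416)) (array([344.25287356, 153.14942529]), np.int32(261))
(array([0.75889184, 0.12579787, 0.11304412]), np.float64(0.0009302634269012027))
(array([236.27959698, 132.38539043]), np.int32(397)) (array([344.39837398, 153.11788618]), np.int32(246))
(array([0.75872154, 0.12521366, 0.11353941]), np.float64(0.0002774400638339393))
bottle moved 0.0006085330408881068
the job is handed in; nothing more can be done
None
```

The job is handed in, with no verdict returned: I turned the clamp screw clockwise about 74° (about 1.3 rad by slot angle and sink), with contact-force readings of about 7 N or less, and stood the driver back in its stand and released it. The two larger spare drivers, which aren't on the bystander list, fell over early in the run (cause unknown); one lies by the bottle, which moved less than 1 mm.

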